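Pack the tape dispenser and lower the heavy case lid

TASK

Pack up the small aluminium case on the collage table: stand the black tape dispenser on its base on the cork pad in the empty rear bay, setting it down rather than dropping it. Then lower the heavy lid under control until it is fully shut; it falls by itself once it is well over, so keep it under control all the way down and do not let it slam. Leave everything else where it is.

Things in the scene. Friction and masses are not known exactly. Their poses are not given: they have to be found in the camera images.
- case: Open aluminium case, fixed, 220 deep (x) x 250 wide (y) x 65 high, walls and floor 6. Origin: centre of underside; x towards its hinge side, away from the robot. Partitions 5 thick, tops at z 46: one at x -46, behind it one at y 0. Two rear bays 147 x 116, centres x 30, y +61 / -61: one holds a tin, the other the cork pad. Front bay: fixed glue sticks, tops at z 34.
- lid (a joint): Angle of the heavy lid: 0 shut, grows opening, stop at 1.19; starts open at 1.08 to 1.19, overhanging the rear bays. Lid: tray 220 x 250 x 30 (26 inside), hollow side to the case, 0.56 to 0.84 kg. Hinge friction 0.5 N m and slight damping hold it where it starts, but below about 0.7 to 0.97 rad (by mass) it falls shut if let go.
- lid_hinge (a point): Point on the hinge line at the middle of the case's rear rim, at case x = +110, y = 0, z = 65; the hinge line runs along the case's y.
- lid_handle (a point): Middle of the lid's bar handle: round black bar, 12 diameter, 124 long, parallel to the hinge, on two 10 thick arms 60 either side of the middle; 34 clear gap between bar and the lid's front edge. 260 from the hinge line and 12 above the lid's rim plane; with the lid shut, 77 above the table and 40 in front of the case.
- dispenser: Black desk tape dispenser, 0.32 to 0.52 kg, 110 long (x) x 46 wide (y) x 72 high, loose, on its base. Origin: centre of underside, z up; nose with steel cutter at -x. Base 22 high; above it two flat upright side cheeks, 46 over their outsides, x -25 to 49, up to z 62, the tape roll between them (axis x 12, z 45, radius 27).
- pad: Thin cork pad, 135 (x) x 105 (y) x 4 thick, fixed on the floor of the empty rear bay, left or right. Origin: centre of its underside; axes as the case's.
- tin: Bare steel tin, 72 diameter, 68 high, standing loose in the other rear bay. Origin: centre of its underside. To be left alone.
- mug: White mug, 76 diameter, 85 high, handle at +y sticking out about 30. Origin: centre of its underside. Bystander.
- jar: Amber jar, 68 diameter, 80 high. Origin: centre of its underside. Bystander.
- paint_can: Grey can, 74 diameter, 85 high. Origin: centre of its underside. Bystander.
- glue_bottle: White glue bottle, 60 diameter, 150 high, standing right of the case near its rear. Origin: centre of its underside. Bystander.
- brush: Wooden brush 180 long, 25 high at most, lying along its x. Bystander at the robot's right side.
Mind the look-alikes: they are no part of the job. What is shaped like the dispenser but red is not meant.

How it is judged:
By the outcome, as a careful person would: the job done as asked, in the order asked, and still so for the second after the job is handed in, with the robot touching nothing.
It also fails if it takes over 70 s, if anything falls off the work surface, if the arm or the gripper's body presses on something with over 40 N, if the wrist force passes 120 N, or if a joint passes its speed limit or range.

ROBOT

A 7-joint arm with a two-finger parallel gripper is mounted at the origin on the work surface. World frame = base frame: x ahead of the robot, y to its left, z up, the work surface at z = 0. Lengths are in m, angles in degrees, forces in N, time in s.
With the tool pointing down it reaches from about 0.425 to 0.875 m from the base axis. Payload 4.7 kg.
Tool frame: the origin (TCP) lies between the finger pads; the fingertips stand env.finger_overhang ahead of it and the grasp point (between the pads) lies 5 mm behind it (env.finger_overhang is the distance from the TCP to the fingertips, in m); z points along the fingers, y is the line along which they close (so a half turn about z gives the same grasp; the last joint's range is limited). The gripper opens to 87 mm and grips with 3 to 60 N. Pads are 19 mm wide; open, the fingers measure 117 mm over their backs; the gripper's body (75 mm by 190 mm) begins 51 mm behind the grasp point.
Start: joints at [-67.088, 18.392, -4.016, 83.108, 1.295, 78.541, -3.26], TCP at [0.245, 0.602, 0.237] pointing down, gripper open.
Joint ranges: [-163.93, 163.93], [-17.29, 119.83], [-79.2, 71.16], [3.27, 140.29], [-89.18, 269.18], [5.43, 117.66], [-154.24, 154.24]. Speed limits (degrees/s): [147.25, 147.25, 180, 180, 180, 180, 180].

INTERFACE

Orientations are given as [roll, pitch, yaw] about the fixed x, y, z axes, in that order (R = Rz(yaw) Ry(pitch) Rx(roll)).
In Python, from cell import telemetry, eyes, env, models gives the robot as it stands. The module is installed in compiled form; this text tells all that it offers.
- The arm moves only by the tool drive_tool, never from a script. Its arguments are lists of equal length, an entry for each row: "angular": the turn, a rotation vector about the tool's x, y, z in rad, a list of three; "delta_pos": the shift along the tool's x, y, z in cm, a list of three; "gripper": the finger opening in cm, from 0 to 8.7. A call has 1 to 20 rows; each row shifts and turns the commanded pose from where the row before left it, along the tool's axes as they then stand; what a row does not reach is not made up. A row lasts 1/10 s, in which the tool goes at most 50 mm and 8.59 degrees, less where a joint would pass 70% of its speed; a pose out of reach is approached as far as the arm can. A call with a gripper value outside its range is refused whole. The fingers move at their own pace and stop on an object; "squeeze" is the grip in N (left out, the last holds). Time passes only in rows, so rows that do not move let the fingers close. It gives the time, the measured TCP pose, the force, the opening and the grip force at its end, in the units of the state.
- telemetry.get_obs(): the state, without advancing time (a new reading comes with each control period).
- eyes.read_camera(name): name is "side" or "top" or "wrist"; returns a dict with "pixels" (480x640x3 uint8, red, green, blue), "mtx" (3x3 intrinsics, pixels), "D" ([k1, k2, p1, p2, k3] as OpenCV has them; the pictures are not rectified), "origin" and "orientation" of the camera in the world. Camera axes: x right, y down, z forward; pixel columns grow to the right and rows downward; lengths in m; the calibration is good to about 2 mm. A picture is of the moment at which its call begins. There is no depth.
- env.sign_off(): hands the job in; it is judged then, once.
Trained networks look in a picture, given as the dict that the camera call returned (one of the last four; its "shot" number tells which), for a name from the list of things; names that differ only in an ending like _2 or _b are one class to them, and where a whole thing is asked for, a point or a joint stands for the part that bears it (a point fixed in the world has none). Each returns a list of dicts, best first, with "p" (0 to 1); they miss things now and then, are a little off and sometimes report something else, mostly with a low value. They report only what shows in the picture. A call takes as long as a camera call. They do not tell look-alikes from the thing itself.
- models.search_frame(picture, target): "centre" ([column, row] in pixels, amid what is visible of it).
- models.cut_out(picture, target): "pixels" (480x640 bool, what is visible of it) and "centre" ([column, row] in pixels, amid what is visible of it).
The state is a dict: "time_s": time; "qpos": joint angles; "joint_velocities": joint speeds; "effort": joint torques, N m; "tool_pos": TCP position; "tool_rot": TCP orientation; "force": force on the tool from outside, world axes, zero at the start; "wrist_torque": the same for the moment, N m; "grip_width": finger opening in m; "grasp_force": force on a finger pad.
Only numpy, scipy, OpenCV 4.12 (cv2) and the standard library are available. Lean on these libraries where they do the work, as an engineer would, in place of code of your own. Each camera call takes 0.05 s, during which the arm holds its last target. There are 200 camera calls.

## Working session

There is one attempt and no reset: what is moved stays moved. The work goes in short steps, Python scripts to look and compute and a tool call to move; the robot and the scene stay as the last step left them, time stands still between calls to the robot, and variables do not carry over. Pictures are saved under pics/ and viewed, at most 13 in all, crops included, and the job is handed in when it is done.

Besides the shell and the picture viewer there is one more tool, called after "Request:" by a JSON object that holds its "method" and its "body". drive_tool: Moves the arm, as the interface text tells. Its arguments: {"type":"object","properties":{"angular":{"type":"array","items":{"type":"array","items":{"type":"number"}}},"delta_pos":{"type":"array","items":{"type":"array","items":{"type":"number"}}},"gripper":{"type":"array","items":{"type":"number"}},"squeeze":{"type":"number"}},"required":["angular","delta_pos","gripper"]}

```bash
mkdir -p pics
cat > h.py <<'E'
import numpy as np, cv2
from scipy.spatial.transform import Rotation as R
from cell import telemetry, eyes, env, models
def rot(o):
    o=np.array(o,float)
    return o if o.shape==(3,3) else R.from_euler('xyz',o,degrees=True).as_matrix()
def ray(p,uv):
    n=cv2.undistortPoints(np.array([[uv]],float),np.array(p['mtx']),np.array(p['D']))[0,0]
    return np.array(p['origin'],float), rot(p['orientation'])@np.array([n[0],n[1],1])
def onz(p,uv,z):
    o,d=ray(p,uv); return o+d*(z-o[2])/d[2]
def proj(p,X):
    Rm=rot(p['orientation']); t=-Rm.T@np.array(p['origin'])
    return cv2.projectPoints(np.array(X,float).reshape(-1,3),cv2.Rodrigues(Rm.T)[0],t,np.array(p['mtx']),np.array(p['D']))[0][:,0]
def save(p,n): cv2.imwrite('pics/'+n,p['pixels'][:,:,::-1])
E
python3 - <<'E'
from h import *
print(env.finger_overhang); print(telemetry.get_obs())
for c in ['top','side']:
    p=eyes.read_camera(c); save(p,c+'1.png'); print(c,p['origin'],p['orientation'],p['mtx'])
    for t in ['case','lid','lid_handle','dispenser','pad','tin','glue_bottle','mug','jar','paint_can','brush','lid_hinge']:
        try: print(t,[(np.round(d['centre']).tolist(),round(d['p'],2), np.round(onz(p,d['centre'],.03),3).tolist()) for d in models.search_frame(p,t)])
        except Exception as e: print(t,e)
E
```

```text
0.014
{'time_s': 0.0, 'qpos': array([-67.08584306,  18.44024215,  -4.01826951,  83.17547335,
         1.29610519,  78.54218577,  -3.25940378]), 'joint_velocities': array([ 0.08153563,  0.02645153,  0.00450936,  0.06164451,  0.01185615,
        0.04407702, -0.02112152]), 'effort': array([-1.40545239e-04, -4.91289890e+01, -4.04150113e-01, -3.12534034e+01,
       -6.40116166e-02,  4.34664753e-02,  1.65463734e-04]), 'tool_pos': array([0.24443339, 0.60170463, 0.23544348]), 'tool_rot': array([-1.79887419e+02,  6.06982416e-03,  1.57899027e+02]), 'force': array([-0.01238509,  0.73982376,  0.01047561]), 'wrist_torque': array([-0.01878621, -0.02862488, -0.0097856 ]), 'grasp_force': 0.0, 'grip_width': 0.08735601757168497}
top [ 0.35487909 -0.05936327  1.37408878] [-1.74980830e+02 -6.87680438e-02 -9.14855586e+01] [[553.67683097   0.         308.37761417]
 [  0.         553.67683097 240.42097915]
 [  0.           0.           1.        ]]
case []
lid [([287.0, 137.0], 0.95, [0.731, -0.018, 0.03]), ([319.0, 165.0], 0.63, [0.658, -0.094, 0.03])]
lid_handle [([288.0, 135.0], 0.66, [0.737, -0.021, 0.
[... 848 characters left out ...]
]
case [([398.0, 204.0], 0.9, [0.716, 0.014, 0.03]), ([399.0, 230.0], 0.16, [0.665, -0.064, 0.03])]
lid [([412.0, 165.0], 0.57, [0.85, 0.133, 0.03])]
lid_handle [([412.0, 168.0], 0.66, [0.842, 0.123, 0.03])]
dispenser [([253.0, 170.0], 0.73, [0.453, 0.313, 0.03]), ([162.0, 204.0], 0.68, [0.199, 0.284, 0.03])]
pad [([373.0, 210.0], 0.94, [0.649, 0.024, 0.03]), ([400.0, 232.0], 0.32, [0.663, -0.072, 0.03])]
tin [([399.0, 234.0], 0.7, [0.657, -0.075, 0.03])]
glue_bottle [([478.0, 281.0], 0.72, [0.722, -0.269, 0.03])]
mug [([476.0, 348.0], 0.73, [0.606, -0.389, 0.03])]
jar []
paint_can [([285.0, 141.0], 0.95, [0.592, 0.405, 0.03])]
brush []
lid_hinge [([417.0, 166.0], 0.94, [0.86, 0.125, 0.03])]
```

View pics/top1.png

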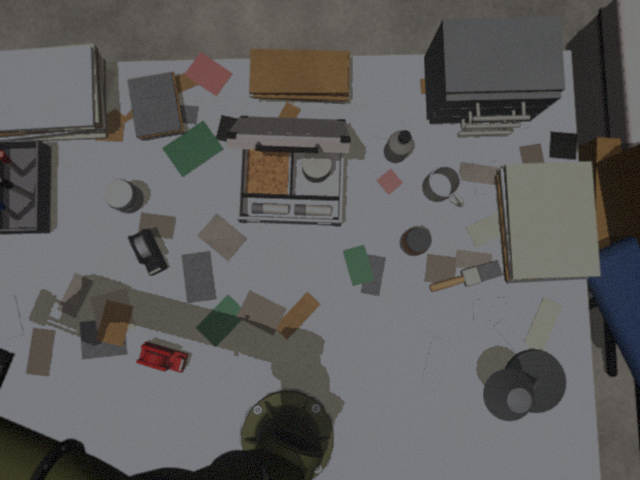

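View pics/side1.png

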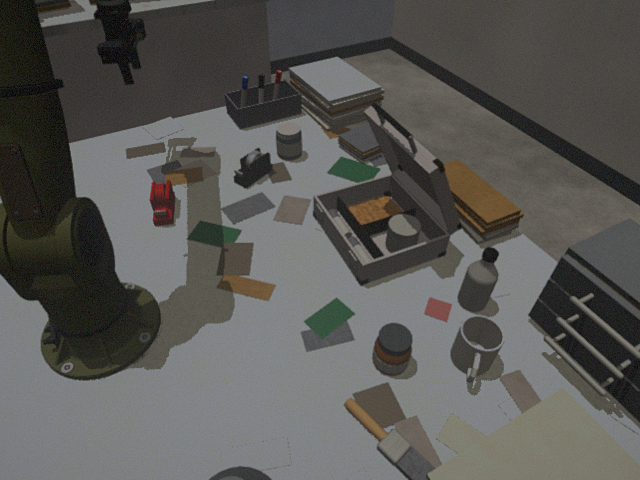

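The top picture has two dispenser shapes: black at (148,252) and red at (162,357). The black one fits the description, and the side picture agrees (black at 253,168, red at 162,203). The case is around (293,172), with the pad in its left rear bay and the tin in the right. I'll confirm the dispenser in an enlarged crop, together with the case for corner picking.

Run:
```python
from h import *
a=cv2.imread('pics/top1.png'); b=cv2.imread('pics/side1.png')
f=lambda im,x,y,w,h,s: cv2.convertScaleAbs(cv2.resize(im[y:y+h,x:x+w],None,fx=s,fy=s,interpolation=cv2.INTER_CUBIC),alpha=1.6)
L=np.vstack([f(a,115,220,75,60,5),f(b,215,135,75,60,5)])
Rr=f(a,228,110,140,200,3)[:600,:]
cv2.imwrite('pics/crop1.png',np.hstack([L,Rr]))
```

```text
(no output)
```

View pics/crop1.png

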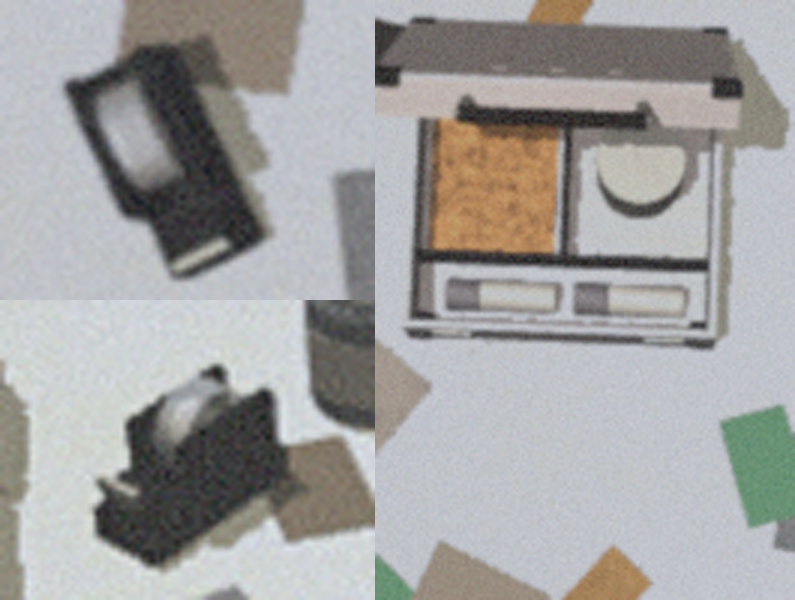

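Confirmed: the black dispenser stands upright with its nose and cutter at crop (205,258), pointing lower right in the top view. Next I'll fit poses by matching silhouettes in both cameras.

```bash
cat >> h.py <<'E'
from scipy.optimize import minimize
def box(x0,x1,y0,y1,z0,z1): return np.array([[x,y,z] for x in(x0,x1) for y in(y0,y1) for z in(z0,z1)])/1000.
th=np.linspace(0,2*np.pi,24)
roll=np.array([[12+27*np.cos(t),y,45+27*np.sin(t)] for t in th for y in(-12,12)])/1000
DISP=[box(-55,55,-23,23,0,22),box(-25,49,-23,23,20,62),roll]
def pose(P,x,y,yaw,z=0): return P@R.from_euler('z',yaw).as_matrix().T+[x,y,z]
H=np.array([.11,0,.065])
def lidpts(P,a): # rotate about hinge, opening lifts front (-x)
    return (P-H)@R.from_euler('y',a).as_matrix().T+H
CASE=[box(-110,110,-125,125,0,65)]
LID=[box(-110,110,-125,125,65,95),box(-156,-144,-62,62,71,83),box(-150,-110,-65,-55,72,82),box(-150,-110,55,65,72,82)]
def sil(p,hulls,s=4):
    m=np.zeros((480*s,640*s),np.uint8)
    for h in hulls:
        q=cv2.convexHull(((proj(p,h)+.5)*s-.5).astype(np.float32)); cv2.fillConvexPoly(m,np.round(q*16).astype(np.int32),1,shift=4)
    return cv2.resize(m.astype(np.float32),(640,480),interpolation=cv2.INTER_AREA)
def cost(hulls,views):
    c=0
    for p,m in views:
        s=sil(p,hulls); c+=1-np.minimum(s,m).sum()/np.maximum(s,m).sum()
    return c
def mask(p,t,near=None):
    r=models.cut_out(p,t)
    if not r: return None
    if near is not None: r=sorted(r,key=lambda d:np.hypot(*(np.array(d['centre'])-near)))
    return r[0]['pixels'].astype(np.float32)
E
python3 - <<'E'
from h import *
P={c:eyes.read_camera(c) for c in('top','side')}
V=[]
for c,n in (('top',(148,252)),('side',(253,170))):
    m=mask(P[c],'dispenser',n); print(c,m.sum(),np.argwhere(m).mean(0)); V.append((P[c],m))
# nose dir in top: from centre to (163,272)
a=onz(P['top'],(140,243),.03);b=onz(P['top'],(156,270),.02); yaw0=np.arctan2(*(a-b)[1::-1]) 
f=lambda v:cost([pose(h,v[0],v[1],v[2]) for h in DISP],V)
best=min((minimize(f,[.455,.32,yaw0+d],method='Nelder-Mead',options=dict(initial_simplex=np.array([.455,.32,yaw0+d])+np.array([[0,0,0],[.015,0,0],[0,.015,0],[0,0,.15]]),xatol=1e-4,fatol=1e-4)) for d in(-.2,0,.2)),key=lambda r:r.fun)
print('disp',best.x,np.degrees(best.x[2]),best.fun)
V2=[]
for c in P:
    ms=[models.cut_out(P[c],t) for t in('case','lid')]
    print(c,[[(d['p'],np.round(d['centre']),d['pixels'].sum()) for d in r] for r in ms])
    m=np.zeros((480,640),np.float32)
    for r in ms:
        for d in r:
            if d['p']>.5: m=np.maximum(m,d['pixels'])
    V2.append((P[c],m))
def model(v): return [pose(h,*v[:3]) for h in CASE]+[pose(lidpts(h,v[3]),*v[:3]) for h in LID]
x0=np.array([.66,-.03,0,1.13])
r=minimize(lambda v:cost(model(v),V2),x0,method='Nelder-Mead',options=dict(initial_simplex=x0+np.array([[0,0,0,0],[.02,0,0,0],[0,.02,0,0],[0,0,.06,0],[0,0,0,-.05]]),xatol=1e-4,fatol=1e-4))
print('case',r.x,r.fun)
# refine w/ partition keypoints
K=np.array([[-46,0,46],[-46,119,46],[-46,-119,46]])/1000
print(proj(P['top'],pose(K,*r.x[:3])),'vs 292,194 / 242,193 / 338,198')
out=[]
for c,(p,m) in zip(P,V2):
    im=cv2.resize(p['pixels'][:,:,::-1],None,fx=2,fy=2)
    for h in model(r.x)+[pose(g,*best.x) for g in DISP]+[pose(box(-48.5,-43.5,-119,119,46,46),*r.x[:3]),pose(box(-43.5,104,-2.5,2.5,46,46),*r.x[:3])]:
        cv2.polylines(im,[cv2.convexHull((proj(p,h)*2).astype(np.float32)).astype(int)],1,(0,255,255))
    out.append(im[160:500,200:760] if c=='top' else im[170:580,440:960][:340])
w=560; out[1]=cv2.copyMakeBorder(out[1],0,0,0,w-out[1].shape[1],cv2.BORDER_CONSTANT)
o=np.vstack(out); cv2.imwrite('pics/fit1.png',cv2.resize(o,(494,600)))
E
```

```text
top 1073.0 [251.7054986 147.9832246]
side 1004.0 [168.05577689 253.14342629]
disp [0.45583194 0.32662446 0.41672762] 23.876733607015368 0.1567886471748352
top [[(0.78, array([291., 166.]), np.int64(9137)), (0.57, array([288., 136.]), np.int64(3978))], [(0.56, array([287., 139.]), np.int64(4194))]]
side [[(0.68, array([399., 205.]), np.int64(12493)), (0.25, array([414., 166.]), np.int64(4676))], [(0.76, array([413., 167.]), np.int64(4471))]]
case [ 0.62889723 -0.02572093 -0.06290481  1.0942416 ] 0.3808680772781372
[[290.22241707 195.05270814]
 [241.19484907 193.24581463]
 [339.26333408 196.85670496]] vs 292,194 / 242,193 / 338,198
```

View pics/fit1.png

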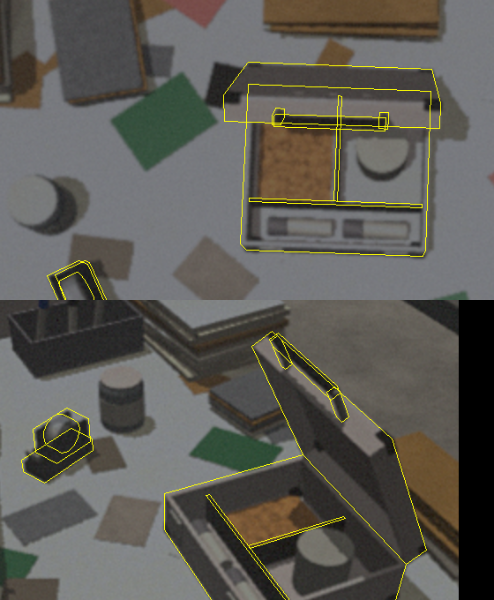

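The overlay matches in both views. The case is at about (0.629, -0.026) with yaw -3.6°, the lid is at 1.09 rad, and the dispenser is at (0.456, 0.327) with yaw 23.9°. I'll grip the cheeks with the tool tilted 30°, wrist towards the robot, so the arm clears the overhanging lid.

```bash
cat >> h.py <<'E'
def toolR(yaw,tilt):  # closing axis along thing's y (deg), fingers lean to thing's +x
    y,t=np.radians(yaw),np.radians(tilt)
    z=np.array([np.sin(t)*np.cos(y),np.sin(t)*np.sin(y),-np.cos(t)]); yy=np.array([-np.sin(y),np.cos(y),0])
    return np.column_stack([np.cross(yy,z),yy,z])
def plan(g,Rt,back=0,name=''):
    """turn first, then shift; g = wanted grasp point, back = stand-off along tool z"""
    o=telemetry.get_obs(); Rc=rot(o['tool_rot']); t=np.array(g)+Rt[:,2]*(.005-back)
    w=R.from_matrix(Rc.T@Rt).as_rotvec()
    print(name,'turn rad',w.round(3),'deg %.1f'%np.degrees(np.linalg.norm(w)),'shift cm',(100*Rt.T@(t-o['tool_pos'])).round(2),'tcp',t.round(3))
CX=[0.62889723,-0.02572093,-0.06290481]; LA=1.0942
E
python3 - <<'E'
from h import *
Rt=toolR(23.9,30); g=pose(np.array([[5,0,48]])/1000,.4558,.3266,np.radians(23.9))[0]
plan(g,Rt,.12,'pre')
E
```

```text
pre turn rad [-0.21  -0.495 -0.784] deg 54.5 shift cm [  1.95 -33.75   9.15] tcp [0.408 0.305 0.148]
```

Request:
{"method": "drive_tool", "body": {"angular": [[-0.026,-0.062,-0.098],[-0.026,-0.062,-0.098],[-0.026,-0.062,-0.098],[-0.026,-0.062,-0.098],[-0.026,-0.062,-0.098],[-0.026,-0.062,-0.098],[-0.027,-0.062,-0.098],[-0.027,-0.061,-0.098],[0,0,0],[0,0,0],[0,0,0],[0,0,0],[0,0,0],[0,0,0],[0,0,0],[0,0,0],[0,0,0],[0,0,0],[0,0,0],[0,0,0]], "delta_pos": [[0,0,0],[0,0,0],[0,0,0],[0,0,0],[0,0,0],[0,0,0],[0,0,0],[0,0,0],[0.16,-2.8,0.76],[0.16,-2.8,0.76],[0.16,-2.8,0.76],[0.16,-2.8,0.76],[0.16,-2.8,0.76],[0.16,-2.8,0.76],[0.16,-2.8,0.76],[0.16,-2.8,0.76],[0.16,-2.8,0.76],[0.16,-2.8,0.76],[0.16,-2.8,0.76],[0.16,-2.8,0.76]], "gripper": [8.7,8.7,8.7,8.7,8.7,8.7,8.7,8.7,8.7,8.7,8.7,8.7,8.7,8.7,8.7,8.7,8.7,8.7,8.7,8.7]}}

```text
time_s: 3.7
tool_pos: [0.4077, 0.3058, 0.1482]
tool_rot: [180.0, 30.0, -156.1]
force: [0.1, 0.5, -0.6]
grip_width: 0.0871
grasp_force: 0.0
```

Run:
```python
from h import *
Rt=toolR(23.9,30); D=(.4558,.3266,np.radians(23.9)); g=pose(np.array([[5,0,48]])/1000,*D)[0]
p=eyes.read_camera('wrist'); o=telemetry.get_obs(); print(o['tool_rot'],o['tool_pos'],o['qpos'].round(1))
plan(g,Rt,0,'grasp')
im=p['pixels'][:,:,::-1].copy()
for h in DISP: cv2.polylines(im,[cv2.convexHull(proj(p,pose(h,*D)).astype(np.float32)).astype(int)],1,(0,255,255))
cv2.imwrite('pics/w1.png',im)
```

```text
[-179.82638151   29.77433075 -156.34998116] [0.40903304 0.30047345 0.14606922] [-60.2 -14.6  11.3 133.3  26.   36.4  47.4]
grasp turn rad [-0.005 -0.004 -0.004] deg 0.4 shift cm [-0.15  0.49 11.91] tcp [0.463 0.33  0.044]
```

View pics/w1.png

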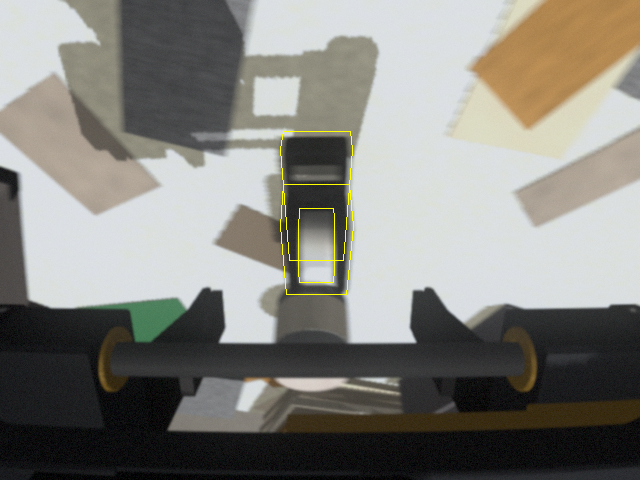

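The wrist view shows the black dispenser centred between the fingers at (317,215), and the fit lies on it. I'll advance and grip.

Request:
{"method": "drive_tool", "body": {"angular": [[0,0,0],[0,0,0],[0,0,0],[0,0,0],[0,0,0],[0,0,0],[0,0,0],[0,0,0],[0,0,0],[0,0,0],[0,0,0],[0,0,0],[0,0,0],[0,0,0],[0,0,0],[0,0,0],[0,0,0],[0,0,0]], "delta_pos": [[0,0,1.2],[0,0,1.2],[0,0,1.2],[0,0,1.2],[0,0,1.2],[0,0,1.2],[0,0,1.2],[0,0,1.2],[0,0,1.2],[0,0,1.1],[0,0,0],[0,0,0],[0,0,0],[0,0,0],[0,0,0],[0,0,0],[0,0,0],[0,0,0]], "gripper": [8.7,8.7,8.7,8.7,8.7,8.7,8.7,8.7,8.7,8.7,8.7,4,4,4,4,4,4,4], "squeeze": 30}}

```text
time_s: 5.55
tool_pos: [0.4616, 0.3312, 0.0453]
tool_rot: [180.0, 30.0, -156.1]
force: [-2.0, 0.2, 2.0]
grip_width: 0.0458
grasp_force: 30.0
```

Run:
```python
from h import *
for i in range(3):
    o=telemetry.get_obs(); print(o['tool_pos'].round(4),o['tool_rot'].round(2),o['grip_width'],o['grasp_force'],o['force'].round(1))
print(o['qpos'].round(1))
```

```text
[0.4616 0.3312 0.0453] [ 180.     30.   -156.06] 0.045789860671678125 29.981325378175825 [-2.   0.2  2. ]
[0.4616 0.3312 0.0453] [ 180.     30.   -156.06] 0.045789860671678125 29.981325378175825 [-2.   0.2  2. ]
[0.4616 0.3312 0.0453] [ 180.     30.   -156.06] 0.045789860671678125 29.981325378175825 [-2.   0.2  2. ]
[-58.3   3.8  13.9 131.5  29.9  18.8  43.1]
```

```bash
cat >> h.py <<'E'
T0=np.array([.4616,.3312,.0453]); D0=np.array([.4558,.3266,0])
OFF=R.from_euler('z',-23.9,degrees=True).apply(T0-D0); OFF[1]=0   # tcp in dispenser frame
def place(cx,cy,bz,prev,name,case=None):
    c=CX if case is None else case
    d=pose(np.array([[cx/1000,cy/1000,bz/1000]]),*c)[0]
    t=d+R.from_euler('z',c[2]).apply(OFF); Rt=toolR(np.degrees(c[2]),30)
    print(name,'tcp',t.round(4),'shift cm',(100*Rt.T@(t-prev)).round(2)); return t
E
python3 - <<'E'
from h import *
print(OFF)
o=telemetry.get_obs();Rc=rot(o['tool_rot']); 
Rt=toolR(np.degrees(CX[2]),30); print(R.from_matrix(Rc.T@Rt).as_rotvec().round(3))
p=T0+[0,0,.12]
p=place(-30,66,85,p,'A');p=place(18,66,56,p,'B');p=place(26,66,13,p,'C')
E
```

```text
[0.00716632 0.         0.0453    ]
[ 0.24  -0.     0.416]
A tcp [0.6103 0.0416 0.1303] shift cm [-12.68 -27.97  11.36]
B tcp [0.6582 0.0386 0.1013] shift cm [-2.71  0.    4.91]
C tcp [0.6661 0.0381 0.0583] shift cm [ 1.46 -0.    4.12]
```

Request:
{"method": "drive_tool", "body": {"angular": [[0,0,0],[0,0,0],[0,0,0],[0,0,0],[0,0,0],[0,0,0],[0,0,0],[0,0,0],[0.06,0,0.104],[0.06,0,0.104],[0.06,0,0.104],[0.06,0,0.104],[0,0,0],[0,0,0]], "delta_pos": [[-0.75,0,-1.3],[-0.75,0,-1.3],[-0.75,0,-1.3],[-0.75,0,-1.3],[-0.75,0,-1.3],[-0.75,0,-1.3],[-0.75,0,-1.3],[-0.75,0,-1.3],[0,0,0],[0,0,0],[0,0,0],[0,0,0],[0,0,0],[0,0,0]], "gripper": [4,4,4,4,4,4,4,4,4,4,4,4,4,4]}}

```text
time_s: 6.95
tool_pos: [0.4611, 0.3303, 0.1637]
tool_rot: [-179.8, 29.9, 176.6]
force: [-0.1, -0.0, -4.4]
grip_width: 0.0456
grasp_force: 30.0
```

Request:
{"method": "drive_tool", "body": {"angular": [[0,0,0],[0,0,0],[0,0,0],[0,0,0],[0,0,0],[0,0,0],[0,0,0],[0,0,0],[0,0,0],[0,0,0],[0,0,0],[0,0,0],[0,0,0],[0,0,0],[0,0,0],[0,0,0],[0,0,0],[0,0,0]], "delta_pos": [[-0.79,-1.75,0.71],[-0.79,-1.75,0.71],[-0.79,-1.75,0.71],[-0.79,-1.75,0.71],[-0.79,-1.75,0.71],[-0.79,-1.75,0.71],[-0.79,-1.75,0.71],[-0.79,-1.75,0.71],[-0.79,-1.75,0.71],[-0.79,-1.75,0.71],[-0.79,-1.75,0.71],[-0.79,-1.75,0.71],[-0.79,-1.75,0.71],[-0.79,-1.75,0.71],[-0.79,-1.75,0.71],[-0.8,-1.75,0.71],[0,0,0],[0,0,0]], "gripper": [4,4,4,4,4,4,4,4,4,4,4,4,4,4,4,4,4,4]}}

```text
time_s: 8.75
tool_pos: [0.6091, 0.0395, 0.1293]
tool_rot: [-179.9, 29.9, 176.4]
force: [-0.1, 0.3, -4.4]
grip_width: 0.0456
grasp_force: 30.0
```

Run:
```python
from h import *
o=telemetry.get_obs(); t=o['tool_pos']; print(o['qpos'].round(1),o['grip_width'],o['grasp_force'])
c,s,yaw=None,None,CX[2]
d=t-R.from_euler('z',yaw).apply(OFF)
out=[]
for c in('side','top'):
    p=eyes.read_camera(c); im=cv2.resize(p['pixels'][:,:,::-1],None,fx=2.5,fy=2.5,interpolation=cv2.INTER_CUBIC)
    M=[pose(h,*CX) for h in CASE]+[pose(lidpts(h,LA),*CX) for h in LID[:1]]+[pose(h,d[0],d[1],yaw,d[2]) for h in DISP]+[pose(box(-48.5,-43.5,-119,119,46,46),*CX),pose(box(-43.5,104,-2.5,2.5,46,46),*CX),pose(box(-37.5,97.5,8.5,113.5,10,10),*CX)]
    for h in M: cv2.polylines(im,[cv2.convexHull((proj(p,h)*2.5).astype(np.float32)).astype(int)],1,(0,255,255))
    out.append(im[250:750,760:1160] if c=='side' else im[250:600,560:910])
o=out[1]; out[1]=cv2.copyMakeBorder(o,0,500-350,0,0,cv2.BORDER_CONSTANT)
cv2.imwrite('pics/A.png',np.hstack(out))
p=place(18,66,56,t,'B');p=place(26,66,13,p,'C')
```

```text
[-40.6  -0.4  30.6 123.5  14.8  28.5  65.1] 0.045639483486666306 29.98341022990644
B tcp [0.6582 0.0386 0.1013] shift cm [-2.84  0.21  4.88]
C tcp [0.6661 0.0381 0.0583] shift cm [ 1.46 -0.    4.12]
```

View pics/A.png

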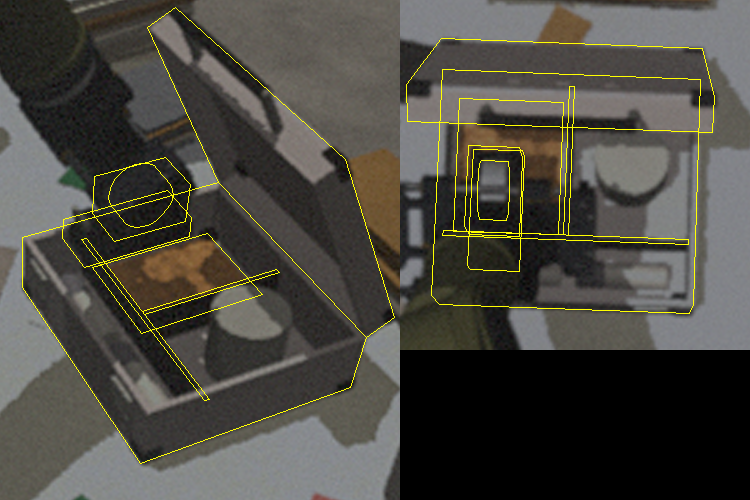

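The carried dispenser and the case follow the overlay, and the pad at top crop (512,150) lies inside the drawn bay. I'll go in under the lid.

Request:
{"method": "drive_tool", "body": {"angular": [[0,0,0],[0,0,0],[0,0,0],[0,0,0],[0,0,0],[0,0,0],[0,0,0],[0,0,0],[0,0,0],[0,0,0],[0,0,0],[0,0,0],[0,0,0],[0,0,0],[0,0,0],[0,0,0],[0,0,0],[0,0,0]], "delta_pos": [[-0.4,0.03,0.7],[-0.4,0.03,0.7],[-0.4,0.03,0.7],[-0.4,0.03,0.7],[-0.4,0.03,0.7],[-0.4,0.03,0.7],[-0.44,0.03,0.7],[0,0,0],[0.18,0,0.51],[0.18,0,0.51],[0.18,0,0.51],[0.18,0,0.51],[0.18,0,0.51],[0.18,0,0.51],[0.18,0,0.51],[0.18,0,0.51],[0,0,0],[0,0,0]], "gripper": [4,4,4,4,4,4,4,4,4,4,4,4,4,4,4,4,4,4]}}

```text
time_s: 10.65
tool_pos: [0.667, 0.0393, 0.059]
tool_rot: [-180.0, 30.0, 176.4]
force: [0.4, -0.7, -3.8]
grip_width: 0.0462
grasp_force: 30.0
```

Run:
```python
from h import *
o=telemetry.get_obs(); t=o['tool_pos']; print(t,o['qpos'].round(1),o['force'].round(1),o['grip_width'])
place(26,66,10,t,'D')
p=eyes.read_camera('wrist'); save(p,'wC.png')
```

```text
[0.66704619 0.03932116 0.05900457] [-34.4  14.1  27.9 119.   -0.9  19.1  78.2] [ 0.4 -0.7 -3.8] 0.04616243699665186
D tcp [0.6661 0.0381 0.0553] shift cm [ 0.26 -0.13  0.28]
```

View pics/wC.png

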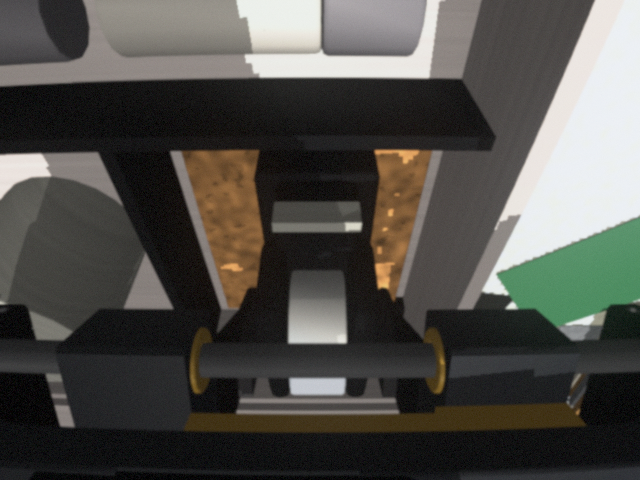

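The wrist view shows the dispenser square over the cork between the partitions, with its nose at (317,165). I'll lower it in small steps until it touches.

Request:
{"method": "drive_tool", "body": {"angular": [[0,0,0],[0,0,0],[0,0,0],[0,0,0]], "delta_pos": [[0.05,0,0.09],[0.05,0,0.09],[0.05,0,0.09],[0,0,0]], "gripper": [4,4,4,4]}}

```text
time_s: 11.1
tool_pos: [0.667, 0.0395, 0.056]
tool_rot: [-180.0, 30.0, 176.4]
force: [-0.1, 0.1, -4.4]
grip_width: 0.0455
grasp_force: 30.0
```

Request:
{"method": "drive_tool", "body": {"angular": [[0,0,0],[0,0,0],[0,0,0]], "delta_pos": [[0.05,0,0.09],[0.025,0,0.04],[0,0,0]], "gripper": [4,4,4]}}

```text
time_s: 11.4
tool_pos: [0.6677, 0.0395, 0.0553]
tool_rot: [180.0, 30.1, 176.4]
force: [-1.9, -0.5, 0.6]
grip_width: 0.0459
grasp_force: 30.0
```

Contact: the weight has come off the wrist. I'll release and back out along the tool axis.

Request:
{"method": "drive_tool", "body": {"angular": [[0,0,0],[0,0,0],[0,0,0],[0,0,0],[0,0,0]], "delta_pos": [[0,0,0],[0,0,0],[0,0,0],[0,0,0],[0,0,0]], "gripper": [4.8,5.2,6,6.2,6.2], "squeeze": 20}}

```text
time_s: 11.9
tool_pos: [0.6673, 0.0395, 0.0547]
tool_rot: [-180.0, 30.0, 176.4]
force: [0.3, 0.3, -0.4]
grip_width: 0.0608
grasp_force: 0.0
```

Request:
{"method": "drive_tool", "body": {"angular": [[0,0,0],[0,0,0],[0,0,0],[0,0,0],[0,0,0],[0,0,0],[0,0,0],[0,0,0],[0,0,0],[0,0,0],[0,0,0],[0,0,0],[0,0,0],[0,0,0],[0,0,0],[0,0,0],[0,0,0],[0,0,0],[0,0,0]], "delta_pos": [[0,0,-0.5],[0,0,-1],[0,0,-1.5],[0,0,-1.5],[0,0,-1.5],[0,0,-1.5],[0,0,-1.5],[0,0,-1.5],[0,0,-1.5],[0,0,-1.5],[-1.25,0,-2.1],[-1.25,0,-2.1],[-1.25,0,-2.1],[-1.25,0,-2.1],[-1.25,0,-2.1],[-1.25,0,-2.1],[-1.25,0,-2.1],[-1.25,0,-2.1],[0,0,0]], "gripper": [6.2,6.2,6.2,6.2,6.2,6.2,6.2,6.2,6.2,6.2,4,3,3,3,3,3,3,3,3]}}

```text
time_s: 13.8
tool_pos: [0.6038, 0.0434, 0.3721]
tool_rot: [179.8, 30.4, 176.3]
force: [0.1, 0.4, 0.2]
grip_width: 0.0305
grasp_force: 0.0
```

Run:
```python
from h import *
o=telemetry.get_obs(); t=o['tool_pos']; print(t,o['tool_rot'],o['qpos'].round(1),o['force'].round(1))
# lid angle refit from top/side lid+handle masks with case pose fixed
out=[]
for c in('side','top'):
    p=eyes.read_camera(c); im=cv2.resize(p['pixels'][:,:,::-1],None,fx=2.5,fy=2.5,interpolation=cv2.INTER_CUBIC)
    M=[pose(lidpts(h,LA),*CX) for h in LID]
    for h in M: cv2.polylines(im,[cv2.convexHull((proj(p,h)*2.5).astype(np.float32)).astype(int)],1,(0,255,255))
    out.append(im[250:750,760:1160] if c=='side' else im[250:600,560:910])
o=out[1]; out[1]=cv2.copyMakeBorder(o,0,500-350,0,0,cv2.BORDER_CONSTANT)
cv2.imwrite('pics/lid.png',np.hstack(out))
h=pose(lidpts(np.array([[-.15,0,.077]]),LA),*CX)[0]; print('handle',h)
Rt=toolR(np.degrees(CX[2])-90,0)
Rt=np.column_stack([np.cross(Rt[:,1],Rt[:,2]),Rt[:,1],Rt[:,2]])
for sgn in(1,-1):
    Q=Rt@np.diag([sgn,sgn,1]); plan(h,Q,.08,'pre%d'%sgn)
```

```text
[0.6038135  0.04339115 0.37213182] [179.78390403  30.38518369 176.25210902] [-43.9 -13.5  27.7 104.9  18.2  59.   65.5] [0.1 0.4 0.2]
handle [ 0.63028029 -0.02580805  0.30153109]
pre1 turn rad [0.411 0.41  1.531] deg 93.8 shift cm [-6.72  3.24 -0.91] tcp [ 0.63  -0.026  0.377]
pre-1 turn rad [-0.41   0.411 -1.532] deg 93.9 shift cm [ 6.72 -3.24 -0.91] tcp [ 0.63  -0.026  0.377]
```

View pics/lid.png

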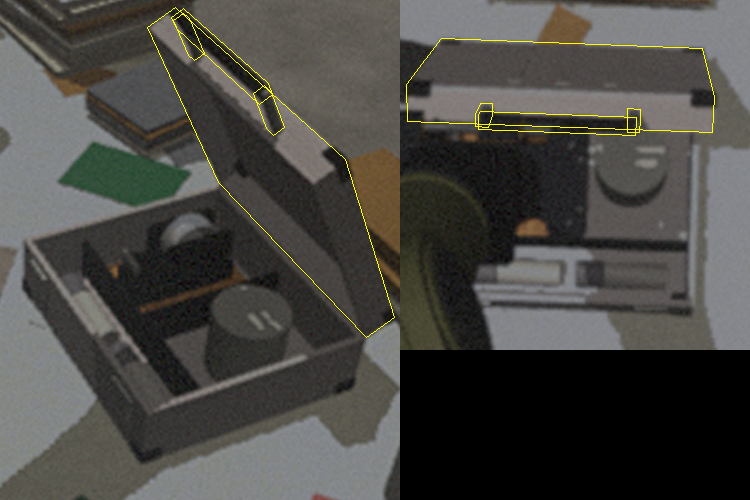

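The dispenser stands upright in the pad bay (side crop 185,240) and the tin is untouched. The handle bar at top crop (560,118) is about 3 mm further in x than the model, so I'll turn the tool vertical, with the fingers closing across the bar.

Request:
{"method": "drive_tool", "body": {"angular": [[0.034,0.034,0.1276],[0.034,0.034,0.1276],[0.034,0.034,0.1276],[0.034,0.034,0.1276],[0.034,0.034,0.1276],[0.034,0.034,0.1276],[0.034,0.034,0.1276],[0.034,0.034,0.1276],[0.034,0.034,0.1276],[0.034,0.034,0.1276],[0.0355,0.034,0.1276],[0.0355,0.034,0.1276],[0,0,0],[0,0,0],[0,0,0],[0,0,0],[0,0,0],[0,0,0]], "delta_pos": [[0,0,0],[0,0,0],[0,0,0],[0,0,0],[0,0,0],[0,0,0],[0,0,0],[0,0,0],[0,0,0],[0,0,0],[0,0,0],[0,0,0],[-1.7,0.9,-0.2],[-1.7,0.9,-0.2],[-1.7,0.9,-0.2],[-1.7,0.8,-0.2],[0,0,0],[0,0,0]], "gripper": [3,3,3,3,3,3,3,3,3,3,3,3,3,3,3,3,3,3]}}

```text
time_s: 15.7
tool_pos: [0.6326, -0.0262, 0.374]
tool_rot: [-179.9, 0.0, 86.4]
force: [0.7, 1.7, -0.5]
grip_width: 0.0299
grasp_force: 0.0
```

Run:
```python
from h import *
o=telemetry.get_obs(); print(o['tool_pos'],o['tool_rot'],o['qpos'].round(1))
Q=toolR(np.degrees(CX[2])-90,0); plan([.633,-.026,.3015],Q,0,'grasp')
p=eyes.read_camera('wrist'); im=p['pixels'][:,:,::-1].copy()
for h in LID[1:]: cv2.polylines(im,[cv2.convexHull(proj(p,pose(lidpts(h,LA),*CX)).astype(np.float32)).astype(int)],1,(0,255,255))
cv2.imwrite('pics/w3.png',im)
```

```text
[ 0.63255938 -0.02624383  0.37398795] [-1.79860378e+02  4.63677459e-02  8.63704646e+01] [-27.3  16.7  36.1  73.1  -9.7  93.4   3.4]
grasp turn rad [-0.002  0.001 -0.   ] deg 0.1 shift cm [0.03 0.04 7.75] tcp [ 0.633 -0.026  0.296]
```

View pics/w3.png

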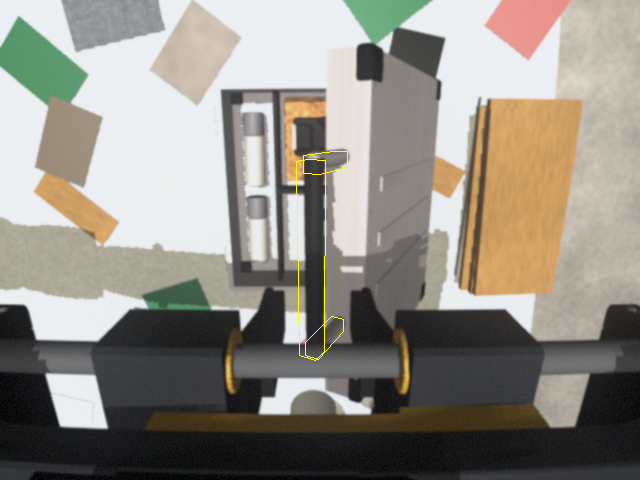

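The bar (cols 305–327) is centred between the fingers (about col 318). I'll descend and grip it.

Request:
{"method": "drive_tool", "body": {"angular": [[0,0,0],[0,0,0],[0,0,0],[0,0,0],[0,0,0],[0,0,0],[0,0,0],[0,0,0],[0,0,0],[0,0,0],[0,0,0],[0,0,0],[0,0,0],[0,0,0],[0,0,0]], "delta_pos": [[0,0,1],[0,0,1],[0,0,1],[0,0,1],[0,0,1],[0,0,1],[0,0,1],[0,0,0.7],[0,0,0],[0,0,0],[0,0,0],[0,0,0],[0,0,0],[0,0,0],[0,0,0]], "gripper": [3,3,3,3,3,3,3,3,3,1,1,1,1,1,1], "squeeze": 15}}

```text
time_s: 17.25
tool_pos: [0.6325, -0.0265, 0.2988]
tool_rot: [-179.9, 0.0, 86.4]
force: [-6.0, 0.0, 4.8]
grip_width: 0.0114
grasp_force: 15.0
```

```bash
cat >> h.py <<'E'
HW=pose(H[None],*CX)[0]; ux=np.array([np.cos(CX[2]),np.sin(CX[2]),0])
def arc(a): # bar centre at lid angle a, world
    return pose(lidpts(np.array([[-.15,0,.077]]),a),*CX)[0]
def arcplan(g,angs):
    """tool shifts (cm; tool x,y,z) between successive lid angles, starting from bar at g"""
    Q=toolR(np.degrees(CX[2])-90,0); prev=arc(angs[0]); print('model-actual mm',(1000*(prev-g)).round(1))
    for a in angs[1:]:
        n=arc(a); print(round(a,3),(100*Q.T@(n-prev)).round(2)); prev=n
E
python3 - <<'E'
from h import *
o=telemetry.get_obs(); print(o['tool_pos'],o['tool_rot'],o['grip_width'],o['force'].round(1),o['qpos'].round(1))
g=o['tool_pos']+[0,0,.005]; v=g-HW; r=-v@ux; print('hinge',HW,'r',np.hypot(r,v[2]),'ang',np.arctan2(v[2],r)-np.arctan2(12,260))
arcplan(g,np.r_[1.08:-.001:-.06])
E
```

```text
[ 0.63249606 -0.0265438   0.29880011] [-1.79923558e+02  3.39402887e-02  8.64291060e+01] 0.011439141175125579 [-6.   0.   4.8] [-27.9  16.9  35.6  81.3  -9.7  85.    3.8]
hinge [ 0.73867967 -0.0326359   0.065     ] r 0.26141386562051677 ang 1.1056707257419995
model-actual mm [-5.6  0.9 -3.8]
1.02 [-0.   -1.39  0.71]
0.96 [-0.   -1.34  0.8 ]
0.9 [ 0.   -1.29  0.87]
0.84 [-0.   -1.24  0.95]
0.78 [ 0.   -1.18  1.02]
0.72 [-0.   -1.12  1.09]
0.66 [ 0.   -1.05  1.16]
0.6 [-0.   -0.98  1.22]
0.54 [ 0.   -0.9   1.27]
0.48 [-0.   -0.82  1.33]
0.42 [-0.   -0.74  1.37]
0.36 [ 0.   -0.66  1.42]
0.3 [-0.   -0.57  1.45]
0.24 [-0.   -0.49  1.48]
0.18 [ 0.   -0.4   1.51]
0.12 [-0.   -0.3   1.53]
0.06 [-0.   -0.21  1.55]
-0.0 [ 0.   -0.12  1.56]
```

Request:
{"method": "drive_tool", "body": {"angular": [[0,0,0],[0,0,0],[0,0,0],[0,0,0],[0,0,0],[0,0,0],[0,0,0],[0,0,0],[0,0,0],[0,0,0],[0,0,0]], "delta_pos": [[0,-0.49,0.25],[0,-0.49,0.25],[0,-0.49,0.25],[0,-0.49,0.25],[0,-0.67,0.4],[0,-0.67,0.4],[0,-0.65,0.44],[0,-0.64,0.43],[0,-0.62,0.48],[0,-0.62,0.47],[0,0,0]], "gripper": [1,1,1,1,1,1,1,1,1,1,1]}}

```text
time_s: 18.35
tool_pos: [0.5737, -0.0229, 0.2613]
tool_rot: [-179.9, 0.0, 86.4]
force: [-4.0, -0.4, 2.3]
grip_width: 0.0115
grasp_force: 15.0
```

```bash
cat >> h.py <<'E'
def lidstate():
    o=telemetry.get_obs(); g=o['tool_pos']+[0,0,.005]; v=g-HW; r=-v@ux
    print('r %.4f ang %.4f'%(np.hypot(r,v[2]),np.arctan2(v[2],r)-np.arctan2(12,260)),'off',((g-arc(.84))*1000).round(1),'F',o['force'].round(1),o['wrist_torque'].round(2),'w',o['grip_width'],o['qpos'].round(0))
E
python3 - <<'E'
from h import *
lidstate()
E
```

```text
r 0.2605 ang 0.8371 off [-0.7 -0.6 -0.3] F [-4.  -0.4  2.3] [-0.12  0.99  0.01] w 0.011458017644085843 [-31.   9.  35.  93.  -5.  79.   1.]
```

Tracking is clean with small forces, so I'll continue along the arc.

Request:
{"method": "drive_tool", "body": {"angular": [[0,0,0],[0,0,0],[0,0,0],[0,0,0],[0,0,0],[0,0,0],[0,0,0],[0,0,0],[0,0,0],[0,0,0],[0,0,0],[0,0,0],[0,0,0],[0,0,0],[0,0,0]], "delta_pos": [[0,-0.59,0.51],[0,-0.59,0.51],[0,-0.56,0.54],[0,-0.56,0.55],[0,-0.53,0.58],[0,-0.52,0.58],[0,-0.49,0.61],[0,-0.49,0.61],[0,-0.45,0.63],[0,-0.45,0.64],[0,-0.41,0.66],[0,-0.41,0.67],[0,-0.37,0.68],[0,-0.37,0.69],[0,0,0]], "gripper": [1,1,1,1,1,1,1,1,1,1,1,1,1,1,1]}}

```text
time_s: 19.85
tool_pos: [0.5065, -0.0187, 0.1759]
tool_rot: [-179.9, 0.1, 86.4]
force: [1.4, -1.5, -4.8]
grip_width: 0.0109
grasp_force: 15.2
```

Run:
```python
from h import *
lidstate(); print(arc(.42), arc(0))
```

```text
r 0.2599 ang 0.4162 off [-67.9   3.6 -85.7] F [ 1.4 -1.5 -4.8] [-0.23 -0.31  0.05] w 0.010874289232285256 [-34.   3.  34. 109.  -2.  69.  -3.]
[ 0.50662954 -0.01801954  0.18197479] [ 0.47919391 -0.01629143  0.077     ]
```

Request:
{"method": "drive_tool", "body": {"angular": [[0,0,0],[0,0,0],[0,0,0],[0,0,0],[0,0,0],[0,0,0],[0,0,0],[0,0,0],[0,0,0],[0,0,0],[0,0,0]], "delta_pos": [[0,-0.33,0.71],[0,-0.33,0.71],[0,-0.29,0.72],[0,-0.28,0.73],[0,-0.25,0.74],[0,-0.24,0.74],[0,-0.2,0.75],[0,-0.2,0.76],[0,-0.15,0.76],[0,-0.15,0.77],[0,0,0]], "gripper": [1,1,1,1,1,1,1,1,1,1,1]}}

```text
time_s: 20.95
tool_pos: [0.4821, -0.0172, 0.102]
tool_rot: [-179.9, 0.1, 86.4]
force: [-1.8, 0.1, -4.9]
grip_width: 0.0107
grasp_force: 15.2
```

Run:
```python
from h import *
lidstate()
```

```text
r 0.2604 ang 0.1158 off [ -92.3    5.1 -159.6] F [-1.8  0.1 -4.9] [-0.11  0.26  0.  ] w 0.010650437043174634 [-33.   5.  34. 117.  -3.  60.  -2.]
```

Request:
{"method": "drive_tool", "body": {"angular": [[0,0,0],[0,0,0],[0,0,0],[0,0,0],[0,0,0],[0,0,0],[0,0,0],[0,0,0],[0,0,0]], "delta_pos": [[0,-0.05,0.35],[0,-0.05,0.35],[0,-0.04,0.35],[0,-0.04,0.35],[0,-0.03,0.35],[0,-0.03,0.35],[0,-0.03,0.3],[0,-0.02,0.25],[0,0,0]], "gripper": [1,1,1,1,1,1,1,1,1]}}

```text
time_s: 21.85
tool_pos: [0.4789, -0.017, 0.0761]
tool_rot: [-179.8, 0.1, 86.4]
force: [-4.9, 0.2, -3.9]
grip_width: 0.0108
grasp_force: 15.1
```

Request:
{"method": "drive_tool", "body": {"angular": [[0,0,0],[0,0,0],[0,0,0],[0,0,0],[0,0,0]], "delta_pos": [[0,0,0.1],[0,0,0.1],[0,0,0.1],[0,0,0],[0,0,0]], "gripper": [1,1,1,1,1]}}

```text
time_s: 22.35
tool_pos: [0.4787, -0.017, 0.0734]
tool_rot: [-179.8, 0.1, 86.4]
force: [-5.9, 0.4, -1.4]
grip_width: 0.0107
grasp_force: 15.0
```

Request:
{"method": "drive_tool", "body": {"angular": [[0,0,0],[0,0,0],[0,0,0],[0,0,0]], "delta_pos": [[0,0,0.1],[0,0,0.1],[0,0,0],[0,0,0]], "gripper": [1,1,1,1]}}

```text
time_s: 22.75
tool_pos: [0.4786, -0.017, 0.0714]
tool_rot: [-179.8, 0.1, 86.4]
force: [-7.2, 0.1, -2.3]
grip_width: 0.0105
grasp_force: 15.0
```

Request:
{"method": "drive_tool", "body": {"angular": [[0,0,0],[0,0,0],[0,0,0],[0,0,0]], "delta_pos": [[0,0,0.1],[0,0,0.1],[0,0,0],[0,0,0]], "gripper": [1,1,1,1]}}

```text
time_s: 23.15
tool_pos: [0.4784, -0.017, 0.0693]
tool_rot: [-179.8, 0.1, 86.4]
force: [-6.4, 0.5, -2.6]
grip_width: 0.0107
grasp_force: 15.0
```

Request:
{"method": "drive_tool", "body": {"angular": [[0,0,0],[0,0,0],[0,0,0],[0,0,0],[0,0,0]], "delta_pos": [[0,0.02,0.1],[0,0.02,0.1],[0,0.02,0.1],[0,0,0],[0,0,0]], "gripper": [1,1,1,1,1]}}

```text
time_s: 23.65
tool_pos: [0.4783, -0.017, 0.0665]
tool_rot: [-179.7, 0.0, 86.4]
force: [-10.3, -0.7, 3.8]
grip_width: 0.0106
grasp_force: 14.7
```

Run:
```python
from h import *
lidstate()
p=eyes.read_camera('side'); im=cv2.resize(p['pixels'][:,:,::-1],None,fx=3,fy=3,interpolation=cv2.INTER_CUBIC)
for h in CASE+LID: cv2.polylines(im,[cv2.convexHull((proj(p,pose(h,*CX))*3).astype(np.float32)).astype(int)],1,(0,255,255))
cv2.imwrite('pics/shut.png',im[400:1000,800:1500])
```

```text
r 0.2609 ang -0.0211 off [ -96.1    5.3 -195.1] F [-10.3  -0.7   3.8] [-0.05  2.08  0.02] w 0.010580870095037853 [-33.   8.  34. 119.  -5.  56.  -0.]
```

View pics/shut.png

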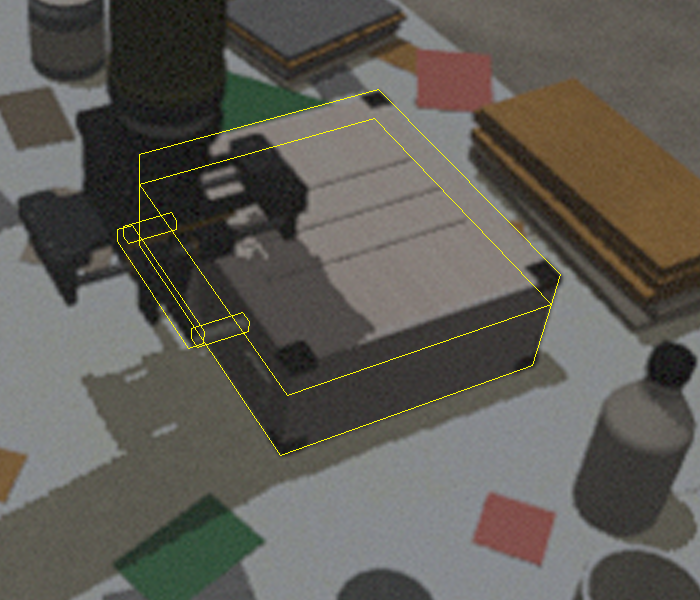

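The lid looks shut on the rim with no gap visible, and the vertical force has just turned upward. I'll press a touch more to be sure it is seated.

Request:
{"method": "drive_tool", "body": {"angular": [[0,0,0],[0,0,0],[0,0,0],[0,0,0]], "delta_pos": [[0,-0.08,0.1],[0,-0.08,0.1],[0,0,0],[0,0,0]], "gripper": [1,1,1,1]}}

```text
time_s: 24.1
tool_pos: [0.4783, -0.017, 0.0662]
tool_rot: [-179.8, 0.0, 86.4]
force: [-10.1, 0.0, 12.1]
grip_width: 0.0104
grasp_force: 14.1
```

The force rose to 12 N with no travel, so the lid is seated. I'll release, rise and check.

Request:
{"method": "drive_tool", "body": {"angular": [[0,0,0],[0,0,0],[0,0,0],[0,0,0],[0,0,0],[0,0,0],[0,0,0],[0,0,0],[0,0,0],[0,0,0],[0,0,0],[0,0,0],[0,0,0],[0,0,0],[0,0,0]], "delta_pos": [[0,0,-0.1],[0,0,0],[0,0,0],[0,0,0],[0,0,-0.3],[0,0,-0.6],[0,0,-1],[0,0,-1.5],[0,0,-2],[0,0,-2],[0,0,-2],[0,0,-2],[0,0,-2],[0,0,0],[0,0,0]], "gripper": [1,2.2,2.2,2.2,2.2,2.2,2.2,2.2,2.2,2.2,2.2,2.2,2.2,2.2,2.2]}}

```text
time_s: 25.6
tool_pos: [0.4794, -0.0169, 0.2005]
tool_rot: [179.9, 0.0, 86.4]
force: [0.8, 0.6, 0.3]
grip_width: 0.0219
grasp_force: 0.0
```

Run:
```python
from h import *
o=telemetry.get_obs(); print(o['force'].round(1),o['time_s'])
V=[]
for c in('side','top'):
    p=eyes.read_camera(c); r=models.cut_out(p,'lid'); print(c,[(d['p'],np.round(d['centre'])) for d in r][:2])
    print('handle',[(d['p'],np.round(d['centre'])) for d in models.search_frame(p,'lid_handle')][:1],proj(p,arc(0)),proj(p,arc(.03)))
    im=cv2.resize(p['pixels'][:,:,::-1],None,fx=2.5,fy=2.5,interpolation=cv2.INTER_CUBIC)
    V.append(im[310:810,760:1160] if c=='side' else im[250:750,560:910])
cv2.imwrite('pics/end.png',np.hstack(V))
```

```text
[0.8 0.6 0.3] 25.6
side [(0.78, array([377., 215.]))]
handle [(0.73, array([380., 216.]))] [[319.6960365  228.15443214]] [[319.93574166 225.48246173]]
top [(0.79, array([300., 162.]))]
handle [(0.96, array([301., 163.]))] [[288.04776527 236.50773367]] [[287.9380869  235.98992758]]
```

View pics/end.png

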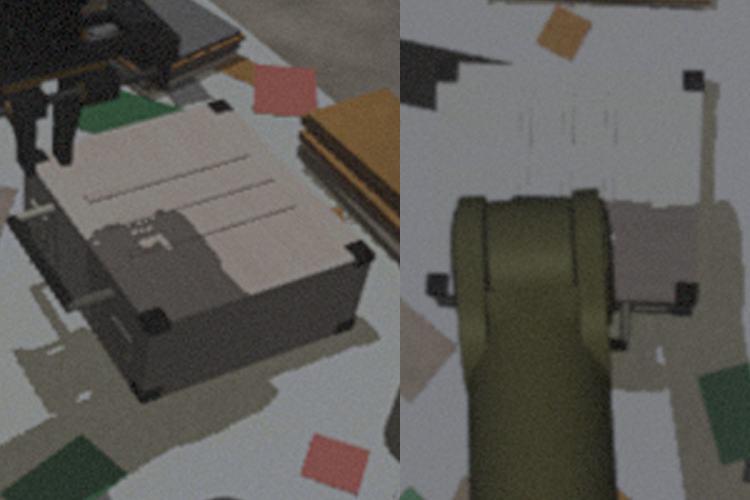

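The picture shows the lid flush on the case all round (front corner at side crop 150,330), the handle free at (60,255), and the gripper clear above it. Handing in.

```bash
python3 -c "
from cell import env; print(env.sign_off())"
```

```text
the job is handed in; nothing more can be done
None
```

The black tape dispenser is standing on the cork pad, the lid was lowered in the gripper until fully shut, and the job was handed in at about 26 s; the sign-off gave no verdict.

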